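# Seat check of three sample bolts

### The job

Do the seat check on the four-hole bolt fixture: press lightly down on the top of the wide-flanged bolt, then the plain hex bolt, then the round socket-head bolt, in that order, so that each one sinks a few millimetres and stays there. Press gently, and do not push any of them all the way down to its stop or lift it. Leave the headless stud in the fourth hole alone, and do not disturb the other things on the bench.

Things in the scene. Friction and masses are not known exactly. Their poses are not given: they have to be found in the camera images.
- fixture: Fixed bolt fixture: a 150 x 150 mm grey steel plate, 20 mm thick, its top 70 mm above the bench, on four corner posts over a base plate. Four upright 14 mm holes lie at (+-37.5, +-37.5) mm in its frame; under each a brass seat carries a bolt. Origin: centre of its underside, on the bench; x and y along its sides.
- plate_top (a point): Centre of the plate's top face. The seats under the holes are held by friction: a seat starts to sink at about 2 to 3 N of push on its bolt, takes about 0.6 N more for each further mm, stays where it is left (pushed deeper than about 6 mm it comes back to that), and meets a hard stop 12 mm down.
- flange_bolt: Steel flange bolt: 12 mm shank 56 mm long, round flange 34 mm across and 4 mm thick, on it a small hex 22 mm over corners and 9 mm high; 69 mm overall. Its top stands 29 mm above the plate at the start, the lowest of the four. Stands loose in any one of the four holes, its foot on the seat. Origin: centre of its foot, z up along the shank; 30 mm above the bench at the start.
- flange_bolt_top (a point): Centre of the top face of the flange bolt, 69 mm from its foot; 99 mm above the bench at the start.
- hex_bolt: Steel plain hex bolt without flange: 12 mm shank 66 mm long, hex head 25 mm over corners and 9 mm high; 75 mm overall. Its top stands 35 mm above the plate at the start. Stands loose in any one of the four holes, its foot on the seat. Origin: centre of its foot, z up along the shank; 30 mm above the bench at the start.
- hex_bolt_top (a point): Centre of the top face of the plain hex bolt, 75 mm from its foot; 105 mm above the bench at the start.
- socket_bolt: Steel socket-head bolt: 12 mm shank 76 mm long, round head 19 mm across and 14 mm high with a dark hexagonal socket drawn in its top (the top is flat); 90 mm overall. Its top stands 50 mm above the plate at the start. Stands loose in any one of the four holes, its foot on the seat. Origin: centre of its foot, z up along the shank; 30 mm above the bench at the start.
- socket_bolt_top (a point): Centre of the top face of the socket-head bolt, 90 mm from its foot; 120 mm above the bench at the start.
- stud: Headless threaded steel stud, a plain 12 mm rod 94 mm long; its top stands 54 mm above the plate. Not to be touched. Stands loose in any one of the four holes, its foot on the seat. Origin: centre of its foot, z up along the shank; 30 mm above the bench at the start.
- stud_top (a point): Centre of the top face of the stud, 94 mm from its foot.
- ring_gauge: Bystander: loose dark steel ring, 30 mm across, 14 mm hole, 9 mm high, lying on the middle of the fixture plate among the bolts. Origin: centre of its underside.
- v_block: Bystander: cast-iron V-block 70 x 50 x 45 mm, loose on the bench beyond the fixture. Origin: centre of its underside, groove along x.
- banjo_a: Bystander: heavy banjo bolt standing on its 36 mm head on the bench left of the fixture, 50 mm high. Origin: centre of its underside.
- banjo_b: Bystander: a second banjo bolt like it, right of the fixture. Origin: centre of its underside.
- plug_gauge: Bystander: steel plug gauge, 24 mm across and 70 mm high, standing on the bench right of the fixture. Origin: centre of its underside.
- hex_driver: Bystander: hex driver with a purple handle, 175 mm long, 24 mm high, lying on the bench far to the left. Origin: under the front end of the handle, x along the blade.

How it is judged:
By the outcome, as a careful person would: the job done as asked, in the order asked, and still so for the second after the job is handed in, with the robot touching nothing.
It also fails if it takes over 45 s, if anything falls off the work surface, if the arm or the gripper's body presses on something with over 40 N, if the wrist force passes 120 N, or if a joint passes its speed limit or range.

### The arm

A 6-joint arm with a two-finger parallel gripper is mounted at the origin on the work surface. World frame = base frame: x ahead of the robot, y to its left, z up, the work surface at z = 0. Lengths are in mm, angles in rad, forces in N, time in s.
With the tool pointing down it reaches from about 250 to 775 mm from the base axis. Payload 4 kg.
Tool frame: the origin (TCP) lies at the very end of the fingers, on their centre line; the grasp point (between the pads) lies 19 mm behind it; x points along the fingers, z is the direction in which the jaws open and shut, and the axes are right-handed (so a half turn about x gives the same grasp; the last joint's range is limited). The gripper opens to 85 mm and grips with 20 to 120 N. Pads are 22 mm wide; open, the fingers measure 114 mm over their backs; the gripper's body (76 mm by 85 mm) begins 54 mm behind the grasp point. The pads swing forward as they close: fully open they stand 13 mm farther back than shut.
Start: joints at [-1.341, 0.087, 1.371, -0, 1.684, -0.103], TCP at [179.677, -519.84, 231.341] pointing down, gripper open.
Joint ranges: [-3.1, 3.1], [-0.76, 2.03], [0.27, 2.55], [-1.08, 4.22], [0.17, 2.65], [-2.57, 2.57]. Speed limits (rad/s): [2.79, 2.79, 3.14, 3.14, 3.14, 3.14].

### API

Orientations are given as a unit quaternion [x, y, z, w].
In Python, from cell import telemetry, read_camera, camera_model, ctrl, nets gives the robot as it stands.
- The arm moves only by the tool step_arm, never from a script. Its arguments are lists of equal length, an entry for each row: "jaw": the opening, from 0 (shut) to 1 (fully open); "delta_pos": the shift along the tool's x, y, z in m, a list of three; "twist": the turn about the tool's x in degrees. A call has 1 to 20 rows; each row is the pose to reach, as a shift and turn from the pose measured when the call began, along the tool's axes at that moment; what a row does not reach only later rows make up. A row lasts 1/10 s, in which the tool goes at most 50 mm and 8.59 degrees, less where a joint would pass 70% of its speed; a pose out of reach is approached as far as the arm can. A call with a gripper value outside its range is refused whole. The fingers move at their own pace and stop on an object; "newtons" is the grip in N (left out, the last holds). Time passes only in rows, so rows that repeat a pose let the fingers close. It gives the time, the measured TCP pose, the force and the opening at its end, in the units of the state.
- telemetry.sense(): the state, without advancing time (a new reading comes with each control period).
- read_camera(name): name is "side" or "top"; returns the picture (420x560x3 uint8, red, green, blue); there is no depth.
- camera_model(name): a dict with "camera_matrix" (3x3 intrinsics, pixels), "dist_coeffs" ([k1, k2, p1, p2, k3] as OpenCV has them; the pictures are not rectified), "R" (3x3) and "t" (3): a world point X has camera coordinates R X + t. Camera axes: x right, y down, z forward; pixel columns grow to the right and rows downward; lengths in mm; the calibration is good to about 2 mm. A picture is of the moment at which its call begins. camera_model takes no time and is no camera call.
- ctrl.hand_in(): hands the job in, once; it reports no verdict.
Trained networks look in the newest picture that a camera, given by its name, has taken for a name from the list of things; names that differ only in an ending like _2 or _b are one class to them, and where a whole thing is asked for, a point or a joint stands for the part that bears it (a point fixed in the world has none). Each returns a list of dicts, best first, with "confidence" (0 to 1); they miss things now and then, are a little off and sometimes report something else, mostly with a low value. They report only what shows in the picture. A call takes as long as a camera call.
- nets.spot_in(camera, query): "rect" ([centre column, centre row, width, height] as shares, 0 to 1, of the picture: columns of its width, rows of its height, round what is visible of it).
- nets.masks_of(camera, query): "mask" (420x560 bool, what is visible of it) and "rect" ([centre column, centre row, width, height] as shares, 0 to 1, of the picture: columns of its width, rows of its height, round what is visible of it).
The state is a dict: "time": time; "qpos": joint angles; "qd": joint speeds; "joint_efforts": joint torques, N m; "position": TCP position; "eef_rot": TCP orientation; "ft_force": force on the tool from outside, world axes, zero at the start; "wrist_torque": the same for the moment, N m; "finger_gap": opening from 0.0 (shut) to 1.0 (fully open).
Only numpy, scipy, OpenCV 4.12 (cv2) and the standard library are available. Lean on these libraries where they do the work, as an engineer would, in place of code of your own. Each camera call takes 0.05 s, during which the arm holds its last target.

## Working session

There is one attempt and no reset: what is moved stays moved. The work goes in short steps, Python scripts to look and compute and a tool call to move; the robot and the scene stay as the last step left them, time stands still between calls to the robot, and variables do not carry over. Pictures are saved under pics/ and viewed, and the job is handed in when it is done.

Besides the shell and the picture viewer there is one more tool, called after "Emit:" in YAML: its name, and indented under it one key for each argument. step_arm: Moves the arm, as the interface text tells. Its arguments: {"type":"object","properties":{"jaw":{"type":"array","items":{"type":"number"}},"delta_pos":{"type":"array","items":{"type":"array","items":{"type":"number"}}},"twist":{"type":"array","items":{"type":"number"}},"newtons":{"type":"number"}},"required":["jaw","delta_pos","twist"]}

```bash
mkdir -p pics; ls
python3 - <<'E'
from cell import telemetry, read_camera, camera_model, ctrl, nets
import cv2
print(telemetry.sense())
for n in("side","top"):
    im=read_camera(n); cv2.imwrite(f"pics/{n}0.png",im[:,:,::-1]); print(n,camera_model(n))
E
```

```text
pics
{'time': 0.0, 'qpos': array([-1.34107583e+00,  8.79623687e-02,  1.37232827e+00,  4.09020002e-06,
        1.68361314e+00, -1.03094148e-01]), 'qd': array([-0.00029691,  0.00054023,  0.00027536, -0.0011401 , -0.00136698,
        0.00139801]), 'joint_efforts': array([-3.36730518e-04, -3.51869416e+01, -3.13269925e+01,  9.82889674e-06,
        1.09317480e-02, -3.11928659e-06]), 'position': array([ 179.56683991, -519.30401796,  230.09757372]), 'eef_rot': array([ 0.41081366,  0.57652524, -0.40973137,  0.57530078]), 'ft_force': array([ 0.00706782,  0.60047815, -0.14921347]), 'wrist_torque': array([ 0.00831014, -0.04213445, -0.01737995]), 'finger_gap': 1.0012419288525856}
side {'camera_matrix': array([[449.56841592,   0.        , 286.65203904],
       [  0.        , 449.56841592, 209.02429097],
       [  0.        ,   0.        ,   1.        ]]), 'dist_coeffs': array([-0.07668204,  0.        ,  0.        ,  0.        ,  0.        ]), 'R': array([[ 0.91345162, -0.40684643, -0.00906167],
       [-0.20443912, -0.43952558, -0.87465531],
       [ 0.35186756,  0.80080787, -0.48466068]]), 't': array([-468.85761298,  277.86702014,  605.20161007])}
top {'camera_matrix': array([[402.45151936,   0.        , 281.20086944],
       [  0.        , 402.45151936, 212.29060592],
       [  0.        ,   0.        ,   1.        ]]), 'dist_coeffs': array([-0.11523124,  0.        ,  0.        ,  0.        ,  0.        ]), 'R': array([[ 0.01714805, -0.99983428,  0.00611272],
       [-0.9780611 , -0.01804343, -0.20753536],
       [ 0.20761126, -0.00241979, -0.97820842]]), 't': array([116.8513013 , 590.68260229, 957.7632162 ])}
```

View pics/side0.png

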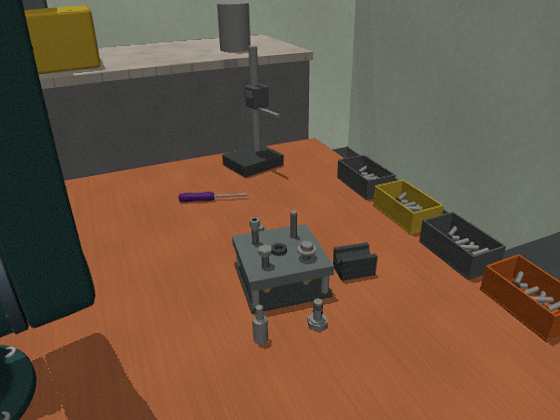

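View pics/top0.png

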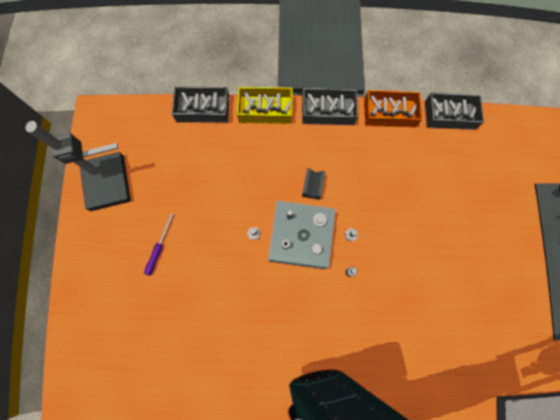

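The side view shows the fixture around (282,262), with the socket bolt at (255,228), stud at (293,222), flange bolt at (307,248) and hex bolt at (265,255). In the top view the plate is at (303,235). I'll zoom in and measure.

```bash
cat > h.py <<'E'
import numpy as np,cv2
from cell import telemetry, read_camera, camera_model, ctrl, nets
from scipy.optimize import least_squares
M={n:camera_model(n) for n in("side","top")}
def proj(n,X):
    m=M[n]; return cv2.projectPoints(np.atleast_2d(np.float64(X)),cv2.Rodrigues(m['R'])[0],m['t'],m['camera_matrix'],m['dist_coeffs'])[0][:,0]
def tri(ps,pt):
    return least_squares(lambda X:np.r_[proj("side",X)[0]-ps,proj("top",X)[0]-pt],[450,0,80.]).x
def atz(n,p,z):
    m=M[n];u=cv2.undistortPoints(np.float64([[p]]),m['camera_matrix'],m['dist_coeffs'])[0,0]
    d=m['R'].T@np.r_[u,1];c=-m['R'].T@m['t'];return c+d*(z-c[2])/d[2]
E
python3 - <<'E'
from h import *
s=read_camera("side");t=read_camera("top")
cv2.imwrite("pics/sidez.png",cv2.resize(s[200:350,220:390],None,fx=4,fy=4,interpolation=2)[:,:,::-1])
cv2.imwrite("pics/topz.png",cv2.resize(t[160:285,235:365],None,fx=4.8,fy=4.8,interpolation=2)[:,:,::-1])
W=np.array([560,420])
for q in("fixture","flange_bolt","hex_bolt","socket_bolt","stud","ring_gauge","flange_bolt_top","hex_bolt_top","socket_bolt_top","plate_top"):
    for n in("side","top"):
        for r in nets.spot_in(n,q)[:2]:
            a=np.array(r['rect']);print(q,n,(a.reshape(2,2)*W).round(1).ravel(),round(r['confidence'],2))
E
```

```text
fixture side [282.9 267.9 102.1  85.8] 0.88
fixture top [302.8 232.1  67.   63.9] 0.62
fixture top [290.3 214.    5.8  12. ] 0.18
flange_bolt side [306.8 252.2  21.   13.3] 0.67
flange_bolt top [319.8 220.1  10.2  10. ] 0.72
flange_bolt top [302.3 232.8  64.2  69.7] 0.37
hex_bolt side [264.7 256.6   9.6  24.6] 0.54
hex_bolt top [316.6 248.8  11.3   7.9] 0.51
socket_bolt side [255.7 231.7  14.2  27.8] 0.51
socket_bolt top [287.2 245.9   3.3  12.5] 0.62
stud side [290. 223.  12.  28.] 0.68
stud side [306.5 251.7  20.   13.7] 0.38
stud top [302.7 235.2  67.7  68.6] 0.73
ring_gauge side [265.8 258.   16.4  20.3] 0.73
ring_gauge side [277.4 249.6  14.2  16.5] 0.71
flange_bolt_top top [319.5 222.4  14.7  13.2] 0.45
hex_bolt_top side [265.9 258.6  13.2  19.6] 0.44
socket_bolt_top side [251.8 232.   10.7  23.7] 0.68
socket_bolt_top top [286.2 243.7  10.4  11.4] 0.48
socket_bolt_top top [302.  234.7  65.7  67.8] 0.43
plate_top side [281.5 269.  100.6  89. ] 0.59
plate_top top [300.7 234.7  62.5  68.5] 0.84
```

View pics/sidez.png

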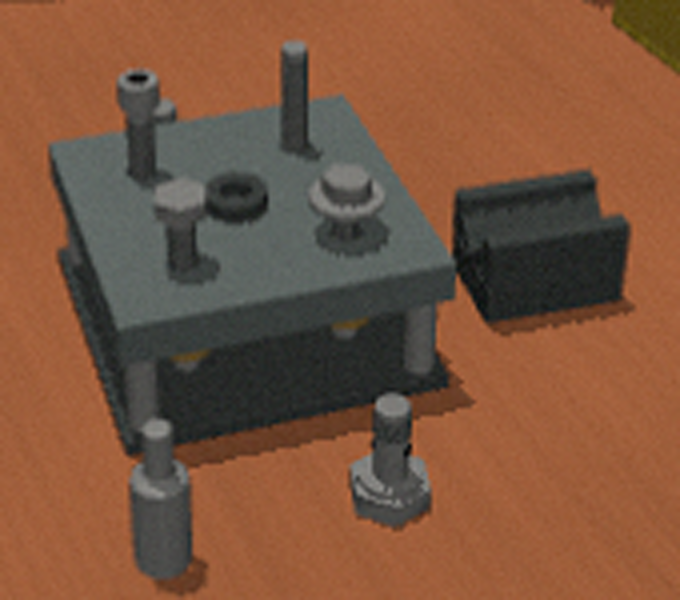

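View pics/topz.png

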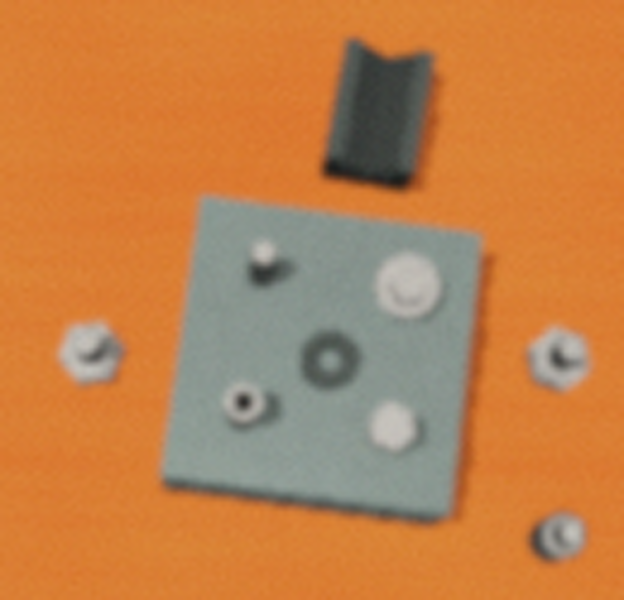

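Run:
```python
from h import *
S=lambda p:np.array(p)/4+[220,200]-.375
T=lambda p:np.array(p)/4.8+[235,160]-.4
for n,s,t,z in(("flange",(349,175),(407,282),99),("hex",(181,190),(393,424),105),("socket",(138,76),(244,402),120),("stud",(294,47),(264,249),124)):
    print(n,tri(S(s),T(t)).round(1),atz("side",S(s),z).round(1),atz("top",T(t),z).round(1))
cs=[(52,148),(344,97),(453,268),(121,328)];ct=[(163,482),(203,197),(483,234),(447,515)]
P=[]
for s,t in zip(cs,ct):
    X=tri(S(s),T(t));P.append(X);print(X.round(1),atz("side",S(s),70).round(1),atz("top",T(t),70).round(1))
# fit fixture pose from both views
def f(p):
    c,s_=np.cos(p[2]),np.sin(p[2]);
    C=np.array([[-75,75],[75,75],[75,-75],[-75,-75]])@np.array([[c,s_],[-s_,c]])+p[:2]
    X=np.c_[C,[70]*4];return np.r_[(proj("side",X)-[S(a) for a in cs]).ravel(),(proj("top",X)-[T(a) for a in ct]).ravel()]
r=least_squares(f,[450,0,0.]);p=r.x;print(p,r.fun.round(1))
c,s_=np.cos(p[2]),np.sin(p[2])
for a in((1,-1),(-1,-1),(-1,1),(1,1)):print(a,(np.array([[c,-s_],[s_,c]])@(37.5*np.array(a))+p[:2]).round(1))
```

```text
flange [567.7  34.1  99.2] [568.2  34.4  99. ] [567.2  34.2  99. ]
hex [493.1  42.3 107.5] [494.1  45.8 105. ] [494.   41.9 105. ]
socket [501.6 116.3 122.1] [502.8 119.7 120. ] [501.8 116.3 120. ]
stud [576.5 107.9 123.9] [575.7 107.8 124. ] [577.6 107.6 124. ]
[468.6 155.9  69. ] [469.4 154.3  70. ] [466.5 156.3  70. ]
[617.  138.7  69.7] [617.1 138.3  70. ] [616.6 138.8  70. ]
[598.4  -8.5  68.4] [596.5 -10.3  70. ] [599.4  -8.8  70. ]
[452.3  10.9  69.6] [452.3  10.4  70. ] [452.  11.  70.]
[ 5.33986597e+02  7.40798474e+01 -1.21885315e-01] [-0.9 -0.8 -0.1 -0.3  1.2 -0.7 -0.7  0.9 -0.5 -0.9 -0.2 -0.4  0.3  0.
  0.9  0.7]
(1, -1) [566.6  32.3]
(-1, -1) [492.2  41.4]
(-1, 1) [501.3 115.9]
(1, 1) [575.8 106.7]
```

```bash
cat >> h.py <<'E'
from scipy.spatial.transform import Rotation as Ro
def delta(X):
    s=telemetry.sense();R=Ro.from_quat(s['eef_rot']).as_matrix()
    print("tcp",s['position'].round(2),"F",s['ft_force'].round(2),"t",round(s['time'],2),"gap",round(s['finger_gap'],3));print(R.round(4));print("delta m",(R.T@(np.array(X)-s['position'])/1000).round(4))
E
python3 -c "
from h import *
delta([567,33,150])"
```

```text
tcp [ 179.68 -519.85  231.36] F [-0.78  0.34  0.03] t 1.2 gap 1.002
[[ 0.000e+00  9.451e-01  3.267e-01]
 [-1.000e-04  3.267e-01 -9.451e-01]
 [-1.000e+00 -0.000e+00  2.000e-04]]
delta m [ 0.0813  0.5467 -0.396 ]
```

Emit:
step_arm:
  jaw: [0,0,0,0,0,0,0,0,0,0,0,0,0,0,0,0,0,0]
  delta_pos:
    - [0,0.036,-0.026]
    - [0,0.073,-0.053]
    - [0,0.109,-0.079]
    - [0,0.146,-0.106]
    - [0,0.182,-0.132]
    - [0,0.219,-0.158]
    - [0,0.255,-0.185]
    - [0,0.292,-0.211]
    - [0,0.328,-0.238]
    - [0,0.364,-0.264]
    - [0,0.4,-0.29]
    - [0,0.437,-0.317]
    - [0,0.474,-0.343]
    - [0,0.51,-0.37]
    - [0,0.547,-0.396]
    - [0,0.547,-0.396]
    - [0,0.547,-0.396]
    - [0,0.547,-0.396]
  twist: [0,0,0,0,0,0,0,0,0,0,0,0,0,0,0,0,0,0]
  newtons: 20

```text
time: 3.0
position: [566.9, 32.4, 231.3]
eef_rot: [0.41, 0.576, -0.411, 0.576]
ft_force: [0.5, -0.0, 0.6]
finger_gap: -0.004
```

```bash
python3 -c "
from h import *
delta([567,33,120])
for i in range(6):
  t=read_camera('top');print(telemetry.sense()['ft_force'].round(2))
s=read_camera('side')
cv2.imwrite('pics/s1.png',cv2.resize(s[120:330,180:400],None,fx=2.8,fy=2.8,interpolation=2)[:,:,::-1])"
```

```text
tcp [566.9   32.41 231.32] F [ 0.48 -0.03  0.59] t 3.0 gap -0.004
[[-3.000e-04  9.454e-01  3.260e-01]
 [-6.000e-04  3.260e-01 -9.454e-01]
 [-1.000e+00 -5.000e-04  5.000e-04]]
delta m [ 0.1113  0.0003 -0.0006]
[-0.17 -0.26  0.76]
[ 0.01 -0.29 -0.87]
[-0.25 -0.78 -0.18]
[-0.23  0.11 -0.3 ]
[-0.04 -0.09  0.85]
[ 0.58  0.21 -0.49]
```

View pics/s1.png

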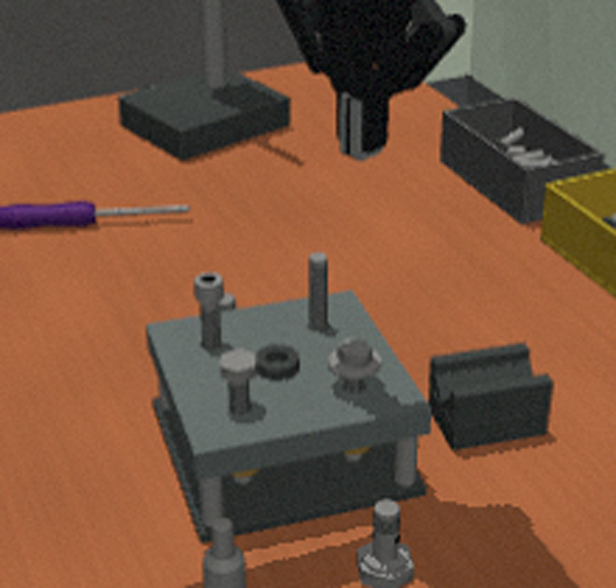

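Emit:
step_arm:
  jaw: [0,0,0,0,0,0,0,0,0]
  delta_pos:
    - [0.03,0,0]
    - [0.06,0,0]
    - [0.09,0,0]
    - [0.105,0,0]
    - [0.115,0,0]
    - [0.122,0,0]
    - [0.127,0,0]
    - [0.127,0,0]
    - [0.127,0,0]
  twist: [0,0,0,0,0,0,0,0,0]

```text
time: 4.25
position: [567.8, 32.4, 105.7]
eef_rot: [0.411, 0.575, -0.41, 0.576]
ft_force: [-0.1, -0.2, 0.2]
finger_gap: 0.0
```

```bash
cat >> h.py <<'E'
def fz(n=6):
    a=[];p=[]
    for i in range(n):
        read_camera("side");s=telemetry.sense();a.append(s['ft_force']);p.append(s['position'])
    print("F",np.mean(a,0).round(2),"pos",np.mean(p,0).round(2),np.std(p,0).round(2),"t",round(s['time'],2))
E
python3 -c "
from h import *
fz();delta([567,33,99])
s=read_camera('side')
cv2.imwrite('pics/s2.png',cv2.resize(s[180:320,220:390],None,fx=4,fy=4,interpolation=2)[:,:,::-1])"
```

```text
F [0.06 0.08 0.14] pos [567.63  32.43 105.43] [0.17 0.02 0.25] t 4.55
tcp [567.36  32.45 105.03] F [ 1.34  1.05 -0.06] t 4.55 gap -0.006
[[ 1.200e-03  9.455e-01  3.256e-01]
 [-1.000e-04  3.256e-01 -9.455e-01]
 [-1.000e+00  1.100e-03  5.000e-04]]
delta m [ 0.006  -0.0002 -0.0006]
```

View pics/s2.png

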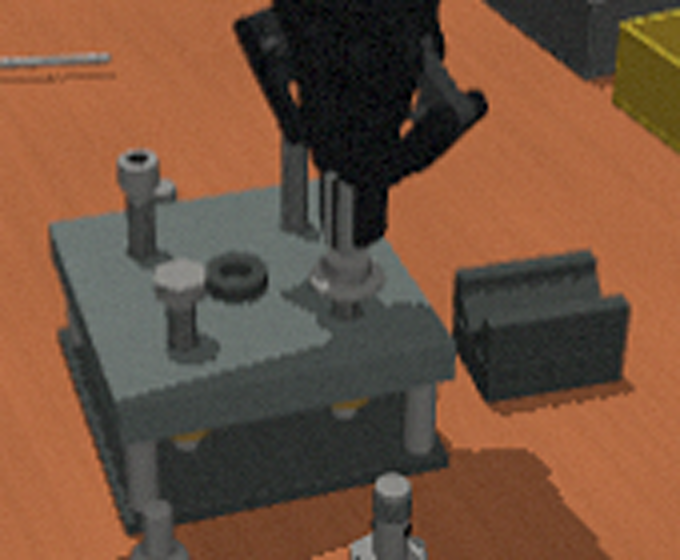

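The tip is centred over the hex of the flange bolt, at about (350,245) in the zoom, with a gap of about 6 mm. A linkage knuckle points towards the stud, so I'll turn the jaw axis along world x for more clearance.

```bash
python3 -c "
from h import *
print(telemetry.sense()['qpos'].round(2))"
```

```text
[-0.04  0.18  1.52 -0.    1.44  1.2 ]
```

Emit:
step_arm:
  jaw: [0,0,0,0,0,0,0,0,0,0,0,0,0,0]
  delta_pos:
    - [-0.02,0,0]
    - [-0.03,0,0]
    - [-0.03,0,0]
    - [-0.03,0,0]
    - [-0.03,0,0]
    - [-0.03,0,0]
    - [-0.03,0,0]
    - [-0.03,0,0]
    - [-0.03,0,0]
    - [-0.03,0,0]
    - [-0.03,0,0]
    - [-0.03,0,0]
    - [-0.03,0,0]
    - [-0.03,0,0]
  twist: [0,0,-8,-16,-24,-32,-40,-48,-56,-64,-64,-64,-64,-64]

```text
time: 6.0
position: [567.3, 32.4, 135.0]
eef_rot: [0.044, 0.705, -0.044, 0.706]
ft_force: [-0.7, 0.1, 0.2]
finger_gap: -0.004
```

```bash
python3 -c "
from h import *
fz(4);delta([567,33,104])
print(telemetry.sense()['qpos'].round(2))"
```

```text
F [-0.43 -0.29 -0.07] pos [567.29  32.43 134.93] [0.01 0.01 0.02] t 6.2
tcp [567.28  32.44 134.91] F [-1.36 -0.58  0.23] t 6.2 gap 0.001
[[ 1.100e-03  1.222e-01  9.925e-01]
 [-1.000e-04  9.925e-01 -1.222e-01]
 [-1.000e+00  0.000e+00  1.100e-03]]
delta m [ 0.0309  0.0005 -0.0004]
[-0.04  0.16  1.48 -0.    1.5   0.08]
```

Emit:
step_arm:
  jaw: [0,0,0,0,0,0,0]
  delta_pos:
    - [0.015,0,0]
    - [0.025,0,0]
    - [0.03,0,0]
    - [0.032,0,0]
    - [0.032,0,0]
    - [0.032,0,0]
    - [0.032,0,0]
  twist: [0,0,0,0,0,0,0]

```text
time: 6.9
position: [567.7, 32.4, 103.5]
eef_rot: [0.043, 0.705, -0.043, 0.707]
ft_force: [0.0, 0.0, -0.5]
finger_gap: 0.002
```

```bash
python3 -c "
from h import *
fz(4)
s=read_camera('side')
cv2.imwrite('pics/s3.png',cv2.resize(s[180:320,220:390],None,fx=4,fy=4,interpolation=2)[:,:,::-1])"
```

```text
F [-0.19 -0.04 -0.11] pos [567.59  32.41 103.41] [0.07 0.01 0.1 ] t 7.1
```

View pics/s3.png

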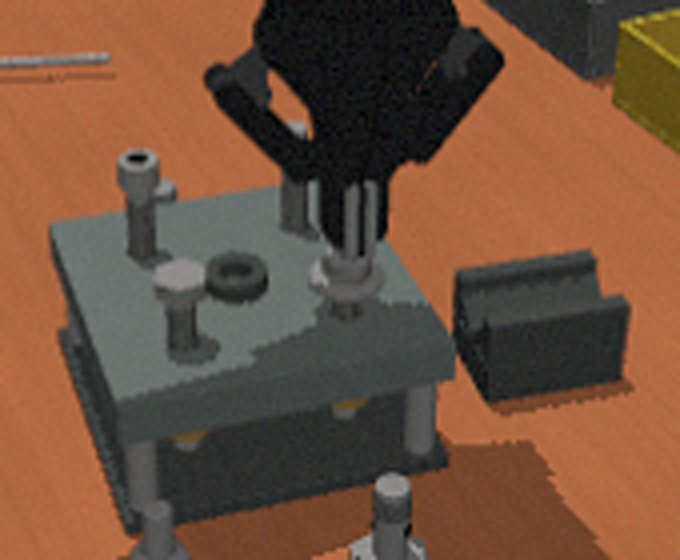

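The linkage now clears the stud, and the tip sits just above the flange bolt's hex at (352,255). Next I descend slowly until contact.

Emit:
step_arm:
  jaw: [0,0,0,0,0,0,0,0]
  delta_pos:
    - [0.001,0,0]
    - [0.002,0,0]
    - [0.003,0,0]
    - [0.004,0,0]
    - [0.004,0,0]
    - [0.004,0,0]
    - [0.004,0,0]
    - [0.004,0,0]
  twist: [0,0,0,0,0,0,0,0]

```text
time: 7.95
position: [567.4, 32.4, 99.2]
eef_rot: [0.043, 0.705, -0.043, 0.706]
ft_force: [-0.5, -0.3, -1.0]
finger_gap: 0.002
```

```bash
python3 -c "
from h import *
fz(5)"
```

```text
F [ 0.01  0.21 -0.03] pos [567.46  32.42  99.2 ] [0.01 0.01 0.01] t 8.2
```

Emit:
step_arm:
  jaw: [0,0,0,0,0,0]
  delta_pos:
    - [0.0005,0,0]
    - [0.001,0,0]
    - [0.0015,0,0]
    - [0.0015,0,0]
    - [0.0015,0,0]
    - [0.0015,0,0]
  twist: [0,0,0,0,0,0]

```text
time: 8.8
position: [567.6, 32.4, 97.9]
eef_rot: [0.043, 0.705, -0.043, 0.707]
ft_force: [1.0, -0.3, 2.1]
finger_gap: -0.003
```

```bash
python3 -c "
from h import *
fz(5)"
```

```text
F [-0.07 -0.21  2.83] pos [567.55  32.42  97.83] [0.02 0.01 0.04] t 9.05
```

Emit:
step_arm:
  jaw: [0,0,0,0,0,0,0,0,0,0]
  delta_pos:
    - [0.0005,0,0]
    - [0.001,0,0]
    - [0.0015,0,0]
    - [0.002,0,0]
    - [0.0025,0,0]
    - [0.0027,0,0]
    - [0.0027,0,0]
    - [0.0027,0,0]
    - [0.0027,0,0]
    - [0.0027,0,0]
  twist: [0,0,0,0,0,0,0,0,0,0]

```text
time: 10.05
position: [567.6, 32.4, 95.2]
eef_rot: [0.043, 0.705, -0.043, 0.706]
ft_force: [0.2, -0.3, 3.6]
finger_gap: 0.001
```

```bash
python3 -c "
from h import *
fz(5)"
```

```text
F [ 0.02 -0.25  4.14] pos [567.58  32.41  95.13] [0.01 0.01 0.01] t 10.3
```

Emit:
step_arm:
  jaw: [0,0,0,0,0,0,0,0,0,0,0,0,0,0,0,0]
  delta_pos:
    - [-0.005,0,0]
    - [-0.02,0,0]
    - [-0.04,0,0]
    - [-0.045,0,0]
    - [-0.045,0,-0.02]
    - [-0.045,0,-0.04]
    - [-0.045,0,-0.06]
    - [-0.045,0.0004,-0.075]
    - [-0.045,0.0004,-0.075]
    - [-0.045,0.0004,-0.075]
    - [-0.035,0.0004,-0.075]
    - [-0.025,0.0004,-0.075]
    - [-0.017,0.0004,-0.075]
    - [-0.014,0.0004,-0.075]
    - [-0.014,0.0004,-0.075]
    - [-0.014,0.0004,-0.075]
  twist: [0,0,0,0,0,0,0,0,0,0,0,0,0,0,0,0]

```text
time: 11.9
position: [493.3, 42.0, 109.0]
eef_rot: [0.043, 0.705, -0.043, 0.706]
ft_force: [0.1, -0.4, 0.2]
finger_gap: -0.002
```

```bash
python3 -c "
from h import *
fz(4);delta([493,42,105])
s=read_camera('side')
cv2.imwrite('pics/s4.png',cv2.resize(s[180:320,220:390],None,fx=4,fy=4,interpolation=2)[:,:,::-1])"
```

```text
F [ 0.19 -0.04  0.02] pos [493.51  41.97 109.44] [0.02 0.01 0.09] t 12.1
tcp [493.51  41.96 109.51] F [-0.37 -0.76 -0.32] t 12.1 gap 0.002
[[ 3.000e-03  1.223e-01  9.925e-01]
 [-2.000e-04  9.925e-01 -1.223e-01]
 [-1.000e+00  1.000e-04  3.000e-03]]
delta m [ 0.0045 -0.     -0.0005]
```

View pics/s4.png

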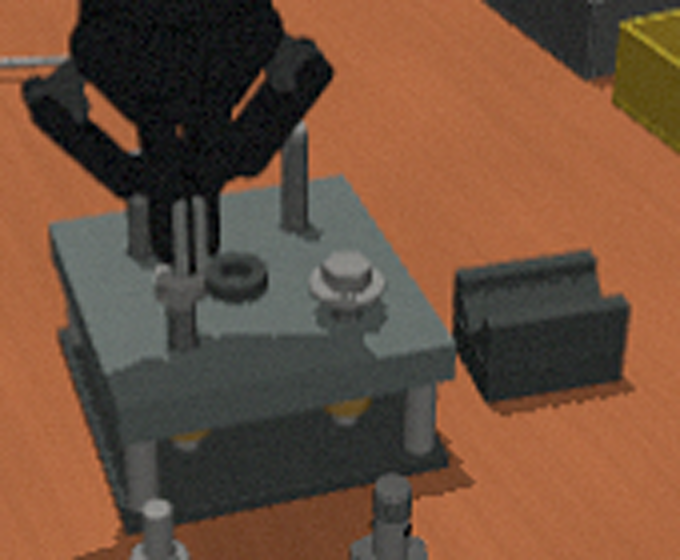

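The flange bolt's top has visibly dropped: (347,265) now, against about (349,255) before. The tip is above the hex bolt. I descend slowly.

Emit:
step_arm:
  jaw: [0,0,0,0,0,0,0,0,0]
  delta_pos:
    - [0.001,0,0]
    - [0.002,0,0]
    - [0.003,0,0]
    - [0.004,0,0]
    - [0.0045,0,0]
    - [0.005,0,0]
    - [0.005,0,0]
    - [0.005,0,0]
    - [0.005,0,0]
  twist: [0,0,0,0,0,0,0,0,0]

```text
time: 13.05
position: [493.6, 42.0, 104.7]
eef_rot: [0.043, 0.705, -0.043, 0.707]
ft_force: [0.7, 0.7, 2.0]
finger_gap: 0.0
```

```bash
python3 -c "
from h import *
fz(5)"
```

```text
F [0.05 0.5  2.24] pos [493.54  41.97 104.59] [0.03 0.01 0.05] t 13.3
```

Emit:
step_arm:
  jaw: [0,0,0,0,0,0,0,0,0,0,0]
  delta_pos:
    - [0.0005,0,0]
    - [0.001,0,0]
    - [0.0015,0,0]
    - [0.002,0,0]
    - [0.0025,0,0]
    - [0.003,0,0]
    - [0.0032,0,0]
    - [0.0032,0,0]
    - [0.0032,0,0]
    - [0.0032,0,0]
    - [0.0032,0,0]
  twist: [0,0,0,0,0,0,0,0,0,0,0]

```text
time: 14.4
position: [493.6, 42.0, 101.4]
eef_rot: [0.043, 0.705, -0.043, 0.707]
ft_force: [-0.2, -0.3, 3.1]
finger_gap: -0.003
```

```bash
python3 -c "
from h import *
fz(5);delta([501.5,116,126])"
```

```text
F [-0.11 -0.03  4.02] pos [493.56  41.97 101.38] [0.02 0.01 0.02] t 14.65
tcp [493.52  41.98 101.34] F [0.41 0.77 4.2 ] t 14.65 gap 0.003
[[ 3.000e-03  1.222e-01  9.925e-01]
 [-2.000e-04  9.925e-01 -1.222e-01]
 [-1.000e+00  2.000e-04  3.000e-03]]
delta m [-0.0246  0.0744 -0.0011]
```

Sunk about 3.4 mm. Next I go up past 145 mm and across to the socket bolt.

Emit:
step_arm:
  jaw: [0,0,0,0,0,0,0,0,0,0,0,0,0,0,0,0]
  delta_pos:
    - [-0.005,0,0]
    - [-0.025,0,0]
    - [-0.045,0,0]
    - [-0.055,0,0]
    - [-0.055,0,0]
    - [-0.055,0.02,0]
    - [-0.055,0.04,0]
    - [-0.055,0.06,-0.001]
    - [-0.055,0.0744,-0.001]
    - [-0.055,0.0744,-0.001]
    - [-0.055,0.0744,-0.001]
    - [-0.045,0.0744,-0.001]
    - [-0.035,0.0744,-0.001]
    - [-0.027,0.0744,-0.001]
    - [-0.024,0.0744,-0.001]
    - [-0.024,0.0744,-0.001]
  twist: [0,0,0,0,0,0,0,0,0,0,0,0,0,0,0,0]

```text
time: 16.25
position: [501.0, 115.6, 124.3]
eef_rot: [0.043, 0.705, -0.044, 0.706]
ft_force: [-0.9, 0.3, 0.8]
finger_gap: -0.001
```

```bash
python3 -c "
from h import *
fz(4);delta([501.5,116,120])
s=read_camera('side')
cv2.imwrite('pics/s5.png',cv2.resize(s[180:320,220:390],None,fx=4,fy=4,interpolation=2)[:,:,::-1])"
```

```text
F [-0.07  0.03  0.12] pos [501.72 115.87 125.52] [0.21 0.07 0.36] t 16.45
tcp [501.93 115.95 125.91] F [ 0.27 -0.08 -0.23] t 16.45 gap 0.002
[[ 4.100e-03  1.223e-01  9.925e-01]
 [-1.000e-04  9.925e-01 -1.223e-01]
 [-1.000e+00  4.000e-04  4.100e-03]]
delta m [ 0.0059 -0.     -0.0005]
```

View pics/s5.png

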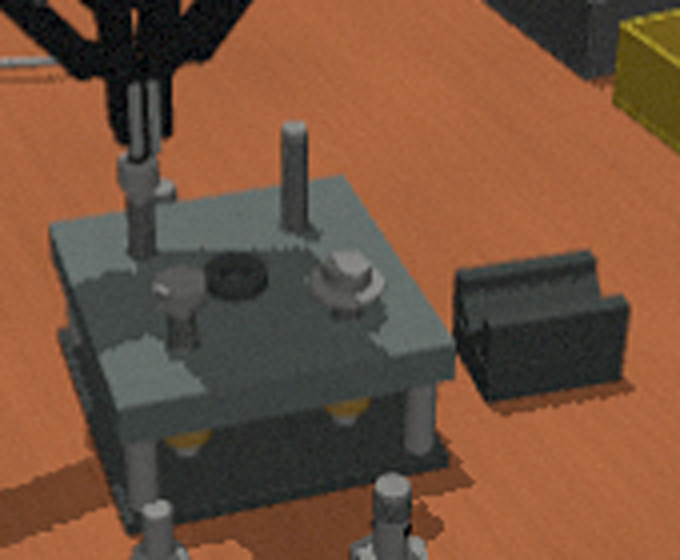

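The tip is centred over the socket head at (140,160), just above it, and the hex and flange bolts are both lower. I descend.

Emit:
step_arm:
  jaw: [0,0,0,0,0,0,0,0,0,0]
  delta_pos:
    - [0.001,0,0]
    - [0.002,0,0]
    - [0.003,0,0]
    - [0.004,0,0]
    - [0.005,0,0]
    - [0.0055,0,0]
    - [0.006,0,0]
    - [0.006,0,0]
    - [0.006,0,0]
    - [0.006,0,0]
  twist: [0,0,0,0,0,0,0,0,0,0]

```text
time: 17.5
position: [502.0, 116.0, 120.0]
eef_rot: [0.043, 0.704, -0.043, 0.707]
ft_force: [1.0, 0.2, 0.3]
finger_gap: 0.002
```

```bash
python3 -c "
from h import *
fz(5)"
```

```text
F [ 0.31 -0.18  0.65] pos [502.02 116.   120.05] [0.01 0.01 0.01] t 17.75
```

Emit:
step_arm:
  jaw: [0,0,0,0,0,0,0,0,0,0,0]
  delta_pos:
    - [0.0005,0,0]
    - [0.001,0,0]
    - [0.0015,0,0]
    - [0.002,0,0]
    - [0.0025,0,0]
    - [0.003,0,0]
    - [0.0035,0,0]
    - [0.0035,0,0]
    - [0.0035,0,0]
    - [0.0035,0,0]
    - [0.0035,0,0]
  twist: [0,0,0,0,0,0,0,0,0,0,0]

```text
time: 18.85
position: [502.1, 116.0, 116.6]
eef_rot: [0.043, 0.704, -0.043, 0.707]
ft_force: [-0.2, 0.2, 3.2]
finger_gap: 0.001
```

```bash
python3 -c "
from h import *
fz(5)"
```

```text
F [-0.52 -0.08  3.52] pos [502.09 115.98 116.61] [0.01 0.01 0.02] t 19.1
```

Emit:
step_arm:
  jaw: [0,0,0,0,0,0,0,0,0,0,0,0,0,0]
  delta_pos:
    - [-0.005,0,0]
    - [-0.025,0,0]
    - [-0.05,0,0]
    - [-0.08,0,0]
    - [-0.11,0,0]
    - [-0.12,0,-0.03]
    - [-0.12,0,-0.06]
    - [-0.12,0,-0.09]
    - [-0.12,0,-0.12]
    - [-0.12,0,-0.15]
    - [-0.12,0,-0.17]
    - [-0.12,0,-0.17]
    - [-0.12,0,-0.17]
    - [-0.12,0,-0.17]
  twist: [0,0,0,0,0,0,0,0,0,0,0,0,0,0]

```text
time: 20.5
position: [333.4, 136.6, 235.6]
eef_rot: [0.043, 0.704, -0.043, 0.707]
ft_force: [0.6, -0.7, 0.4]
finger_gap: -0.002
```

Run:
```python
from h import *
fz(2)
s=read_camera("side");t=read_camera("top")
a=cv2.imread("pics/side0.png")[:,:,::-1]
z=lambda i:cv2.resize(i[200:300,225:345],None,fx=3.3,fy=3.3,interpolation=2)
cv2.imwrite("pics/cmp.png",np.hstack([z(a),z(s)])[:,:,::-1])
cv2.imwrite("pics/topf.png",cv2.resize(t[160:285,235:365],None,fx=4.6,fy=4.6,interpolation=2)[:,:,::-1])
```

```text
F [-0.55  0.21  0.05] pos [333.43 136.64 235.52] [0.   0.01 0.  ] t 20.6
```

View pics/cmp.png

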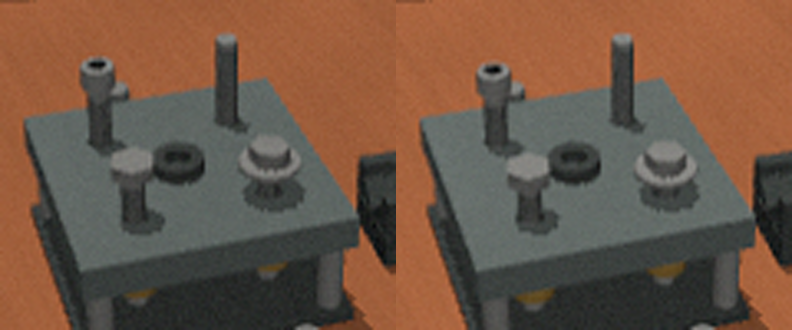

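View pics/topf.png

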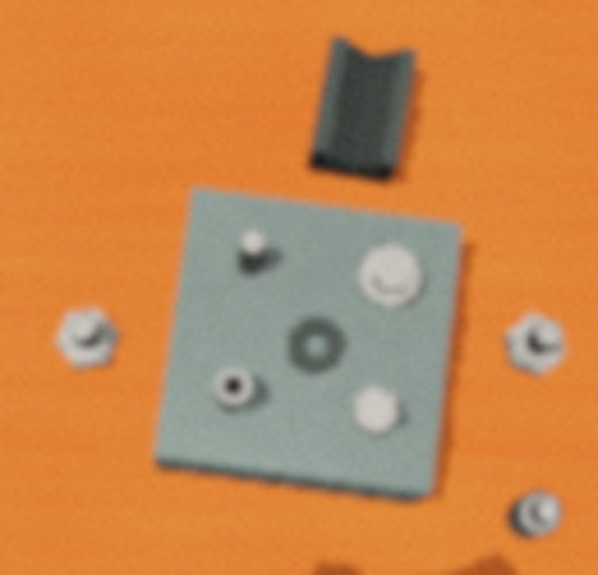

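The before/after pair shows all three heads lower by about 6 zoomed pixels, roughly 3–4 mm: socket (97,65)→(493,70), hex (132,155)→(528,162), flange (270,143)→(666,150). The stud, ring gauge and other bystanders haven't moved.

```bash
python3 -c "
from h import *
print(ctrl.hand_in())"
```

```text
the job is handed in; nothing more can be done
None
```

I pressed the flange bolt, then the hex bolt, then the socket-head bolt with the shut fingertips, and each one sank about 3 to 4 mm and stayed there. The job was handed in at about 21 s.

| Bolt | Fingertip height, contact → end (mm) | Averaged force at the end (N) |
|---|---|---|
| Flange | about 98.7 → 95.1 | 4.1 |
| Hex | about 104.9 → 101.4 | 4.0 |
| Socket | about 120 → 116.6 | 3.5 |

- **Last pictures:** with the arm clear, all three heads stand lower by about the same amount. The stud, ring gauge, V-block, banjo bolts and plug gauge look unmoved. The hex driver was outside the final close-ups, and the arm did not go near it.
- **Sink depths:** these come from fingertip travel and a by-eye comparison of the pictures, not a separate final triangulation. The contact heights are inferred from the force readings, which carry about 0.5 N of noise per axis.
- **Disagreements:** single force readings at the end of the pressing moves were 0.3–0.9 N below the averages. The nets sometimes confused the stud, fixture and ring gauge, so I located the bolts from the pictures and cross-checked with a fit to the plate's corners. The two agreed to about 2 mm.

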